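# Roll the press roller up its ramp into the rest

### The job

With the fingertips, push the roller slowly and steadily up the sloped deck from the foot, keeping the fingers behind it all the way so that it does not run back down over the foot, until it drops over the top edge of the deck into the seat against the upright end stop; then move the hand clear and leave it lying there. The roller is only pushed, never picked up, and the things standing beside the ramp stay where they are.

Things in the scene. Friction and masses are not known exactly. Their poses are not given: they have to be found in the camera images.
- roller: smooth steel roller with a hard black band at each end, 90 mm diameter, 130 mm long, about 0.7 kg, too thick to pinch; origin at its centre; its y is its axis, x and z turn as it rolls. Starts on the deck against the low foot ledge. Let go on the slope it runs back and, from 50 mm up, jumps the ledge. Going over 0.35 m/s also spoils the job; 0.05 m/s is comfortable. Push at axis height, 1 to 3 N.
- ramp: the fixed roller rest, steel with a plywood deck, base plate 300 x 170 mm; origin on the work surface under it; x points level from the foot to the end stop (uphill), y across, z up. Upright end stop: a plate 154 mm wide, face at x = +103 mm, top at z = 112 mm. Steel cheeks at y = +-69 to +-77 mm guide the roller's ends with 4 mm play on each side; beside the seat they reach z = 60 mm.
- deck: the sloped plywood deck, part of the ramp, 180 x 138 mm, rising at 0.14 rad (8 degrees); origin on its top at the low end, mid-width, 140 mm before the ramp's origin, 22 mm up; x up the slope, z square off it. Foot ledge: x = 0 to 12 mm, only 3 mm above the deck; cheeks 18 mm above it. The roller's centre starts at x = 28 mm and is at z = 45 mm while on the deck.
- crest (a point): the middle of the deck's top edge, at x = +38 mm, z = 47 mm in the ramp's frame. Beyond it lies the seat, a short dark steel floor 3 mm lower than the crest that leans slightly towards the end stop
- seat (a point): where the roller's centre is when it lies in the seat against the end stop: x = +58 mm, z = 88 mm in the ramp's frame
- die_tab: bystander: grey steel cutting die, a rounded loop 68 x 34 mm and 30 mm high, on the work surface left of the ramp (its +y side); origin at the centre of its underside
- hole_punch1: bystander: steel drive punch lying on the work surface right of the ramp (-y side), 104 mm long (its y axis), 18 mm thick; origin at the centre of its underside
- weight_block: bystander: steel weight with a wooden knob, 50 x 62 mm, 48 mm high, on the work surface right of the ramp (-y side) near the end stop; origin at the centre of its underside
Not all that is in view belongs to the job. What is shaped like the roller but pink is not meant.

How it is judged:
By the outcome, as a careful person would: the job done as asked, in the order asked, and still so for the second after the job is handed in, with the robot touching nothing.
It also fails if it takes over 40 s, if anything falls off the work surface, if the arm or the gripper's body presses on something with over 40 N, if the wrist force passes 120 N, or if a joint passes its speed limit or range.

### The arm

A 6-joint arm with a two-finger parallel gripper is mounted at the origin on a cart in front of the work surface, level with it; the furniture and walls round the work are solid. World frame = base frame: x ahead of the robot, y to its left, z up, the work surface at z = 0. Lengths are in m, angles in degrees, forces in N, time in s.
With the tool pointing down it reaches from about 0.25 to 0.725 m from the base axis. Payload 9.7 kg.
Tool frame: the origin (TCP) lies between the finger pads; the fingertips stand 11 mm ahead of it and the grasp point (between the pads) lies 8 mm behind it; z points along the fingers, x is the direction in which the jaws open and shut, and the axes are right-handed (so a half turn about z gives the same grasp; the last joint's range is limited). The gripper opens to 85 mm and grips with 20 to 120 N. Pads are 22 mm wide; open, the fingers measure 114 mm over their backs; the gripper's body (76 mm by 85 mm) begins 54 mm behind the grasp point. The pads swing forward as they close: fully open they stand 13 mm farther back than shut.
Start: joints at [75.917, 4.979, 10.078, 95.1, 0, 90], TCP at [0.134, 0.533, 0.215] pointing down, gripper open.
Joint ranges: [-179.16, 179.16], [-48.56, 103.87], [-65.8, 70.77], [-126.05, 130.52], [-82.76, 87.17], [-180, 180]. Speed limits (degrees/s): [127.2, 127.2, 147.25, 180, 180, 180].

### API

Orientations are given as [roll, pitch, yaw] about the fixed x, y, z axes, in that order (R = Rz(yaw) Ry(pitch) Rx(roll)).
In Python, from workcell import get_obs, camera, job_done, spotter gives the robot as it stands.
- The arm moves only by the tool play_rows, never from a script. Its argument "rows" is a list of rows, each a list of 3 entries, a list of its own where there are three numbers: the closure, from 0 (fully open) to 1 (shut), then the shift along the tool's x, y, z in cm, then the turn, a rotation vector about the tool's x, y, z in degrees. In form: [[claw, [x, y, z], [wx, wy, wz]], ...]. A call has 1 to 12 rows; each row shifts and turns the pose as measured when the row begins, along the tool's axes as they then stand; what a row does not reach is not made up. A row lasts 1/10 s, in which the tool goes at most 50 mm and 8.59 degrees, less where a joint would pass 70% of its speed; a pose out of reach is approached as far as the arm can. A call is refused whole if a number of a shift passes 5 or a number of a turn 8.59, either way. A call with a gripper value outside its range is refused whole. The fingers move at their own pace and stop on an object; "newtons" is the grip in N (left out, the last holds). Time passes only in rows, so rows that do not move let the fingers close. It gives the time, the measured TCP pose, the force and the opening at its end, in the units of the state.
- get_obs(): the state, without advancing time (a new reading comes with each control period).
- camera(name): name is "scene" or "side" or "wrist"; returns a dict with "img" (384x512x3 uint8, red, green, blue), "intrinsics" (3x3 intrinsics, pixels), "xyz" and "orientation" of the camera in the world. Camera axes: x right, y down, z forward; pixel columns grow to the right and rows downward; lengths in m; the calibration is good to about 2 mm. A picture is of the moment at which its call begins. There is no depth.
- job_done(): hands the job in, once; it reports no verdict.
Trained networks look in a picture, given as the dict that the camera call returned (one of the last four; its "shot" number tells which), for a name from the list of things; names that differ only in an ending like _2 or _b are one class to them, and where a whole thing is asked for, a point or a joint stands for the part that bears it (a point fixed in the world has none). Each returns a list of dicts, best first, with "confidence" (0 to 1); they miss things now and then, are a little off and sometimes report something else, mostly with a low value. They report only what shows in the picture. A call takes as long as a camera call. They do not tell look-alikes from the thing itself.
- spotter.spot_in(picture, thing): "point" ([x, y, z] in m, in world coordinates, good to about 4 mm: the middle of the surface that is visible of it).
- spotter.trace(picture, thing): "pixels" (384x512 bool, what is visible of it).
The state is a dict: "time": time; "q": joint angles; "qd": joint speeds; "joint_efforts": joint torques, N m; "ee_pos": TCP position; "tcp_rot": TCP orientation; "wrist_force": force on the tool from outside, world axes, zero at the start; "torque": the same for the moment, N m; "opening": finger opening in m.
Only numpy, scipy, OpenCV 4.12 (cv2) and the standard library are available. Lean on these libraries where they do the work, as an engineer would, in place of code of your own. Each camera call takes 0.05 s, during which the arm holds its last target.

## Working session

There is one attempt and no reset: what is moved stays moved. The work goes in short steps, Python scripts to look and compute and a tool call to move; the robot and the scene stay as the last step left them, time stands still between calls to the robot, and variables do not carry over. Pictures are saved under pics/ and viewed, and the job is handed in when it is done.

Besides the shell and the picture viewer there is one more tool, called as a command line: name --argument value ..., lists and objects as JSON in quotes. play_rows: Moves the arm, as the interface text tells. Its arguments: {"type":"object","properties":{"rows":{"type":"array","items":{"type":"array"}},"newtons":{"type":"number"}},"required":["rows"]}

```bash
mkdir -p pics; ls
python3 - <<'E'
from workcell import get_obs,camera,spotter
import cv2,numpy as np
o=get_obs();print({k:np.round(v,3) for k,v in o.items()})
for n in("scene","side","wrist"):
    p=camera(n);cv2.imwrite(f"pics/a_{n}.png",p["img"][:,:,::-1]);print(n,p["intrinsics"],p["xyz"],p["orientation"])
    for t in("roller","ramp","deck","die_tab","hole_punch1","weight_block"):
        print(t,[(np.round(d["point"],3),round(d["confidence"],2)) for d in spotter.spot_in(p,t)])
E
```

```text
pics
{'time': np.float64(0.0), 'q': array([75.917,  5.014, 10.034, 95.098,  0.   , 89.998]), 'qd': array([-0.111, -0.055,  0.01 ,  0.011,  0.058,  0.096]), 'joint_efforts': array([-1.0000e-03, -5.2039e+01,  4.6480e+01,  1.7000e-02, -0.0000e+00,
       -0.0000e+00]), 'ee_pos': array([0.134, 0.533, 0.215]), 'tcp_rot': array([-1.8000e+02,  7.7000e-02,  7.5918e+01]), 'wrist_force': array([-0.207,  0.294, -0.257]), 'torque': array([ 0.02 , -0.028,  0.014]), 'opening': np.float64(0.085)}
scene [[429.69248985   0.         247.98681401]
 [  0.         429.69248985 189.2085539 ]
 [  0.           0.           1.        ]] [ 0.92907322 -0.70987983  0.87550579] [-133.75856583    0.55336732   25.19507258]
roller [(array([ 0.56 , -0.044,  0.102]), 0.96), (array([ 0.353, -0.196,  0.081]), 0.95)]
ramp [(array([ 0.622, -0.083,  0.041]), 0.62)]
deck [(array([ 0.623, -0.077,  0.039]), 0.65)]
die_tab [(array([ 0.719, -0.   ,  0.022]), 0.56)]
hole_punch1 [(array([ 0.507, -0.147,  0.014]), 0.55), (array([ 0.557, -0.044,  0.104]), 0.23)]
weight_block []
side [[419.37297196   0.         263.10651093]
 [  0.         419.37297196 187.85632145]
 [  0.           0.           1.        ]] [ 0.30290578 -0.7867408   0.88741388] [-132.92270256    1.03136712  -17.15979389]
roller [(array([ 0.332, -0.206,  0.077]), 0.7)]
ramp [(array([ 0.645, -0.115,  0.043]), 0.57)]
deck [(array([ 0.622, -0.08 ,  0.042]), 0.8)]
die_tab [(array([0.746, 0.012, 0.025]), 0.52)]
hole_punch1 [(array([ 0.504, -0.164,  0.018]), 0.57)]
weight_block []
wrist [[323.63079703   0.         253.80926693]
 [  0.         323.63079703 189.30858865]
 [  0.           0.           1.        ]] [0.06637778 0.54927221 0.37378722] [ 1.64191770e+02 -4.71916796e-02  7.59119296e+01]
roller []
ramp []
deck []
die_tab []
hole_punch1 []
weight_block []
```

View pics/a_scene.png

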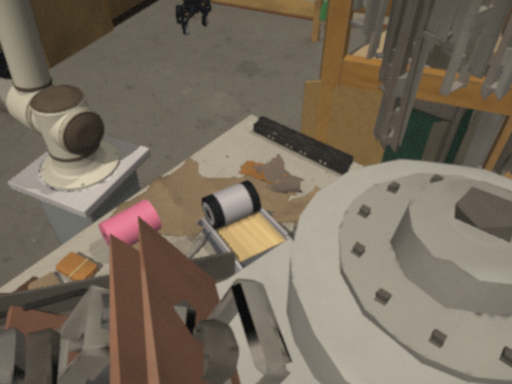

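View pics/a_side.png

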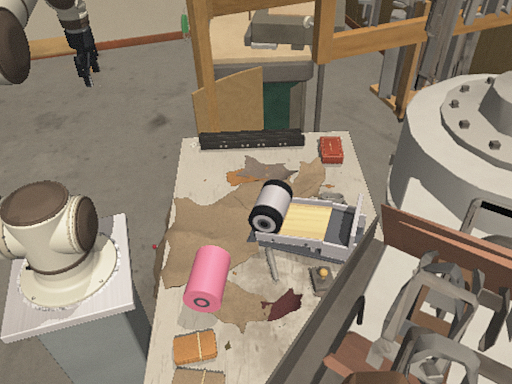

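The real roller is the steel one with black bands (side 270,207; scene 232,203). The pink look-alike is at side (208,278), scene (130,222). I'll take close crops next.

Run:
```python
import cv2
a=cv2.imread("pics/a_side.png")[165:305,235:385];cv2.imwrite("pics/c_side.png",cv2.resize(a,None,fx=4.2,fy=4.2,interpolation=cv2.INTER_CUBIC))
a=cv2.imread("pics/a_scene.png")[170:290,180:320];cv2.imwrite("pics/c_scene.png",cv2.resize(a,None,fx=5,fy=5,interpolation=cv2.INTER_CUBIC))
```

```text
(no output)
```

View pics/c_side.png

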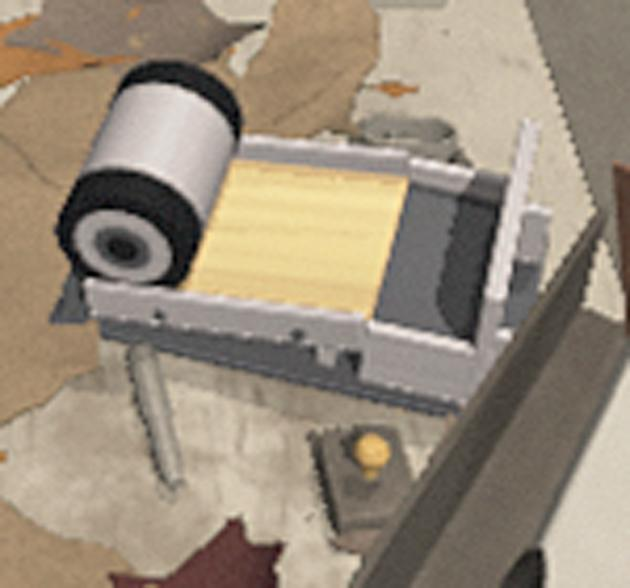

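View pics/c_scene.png

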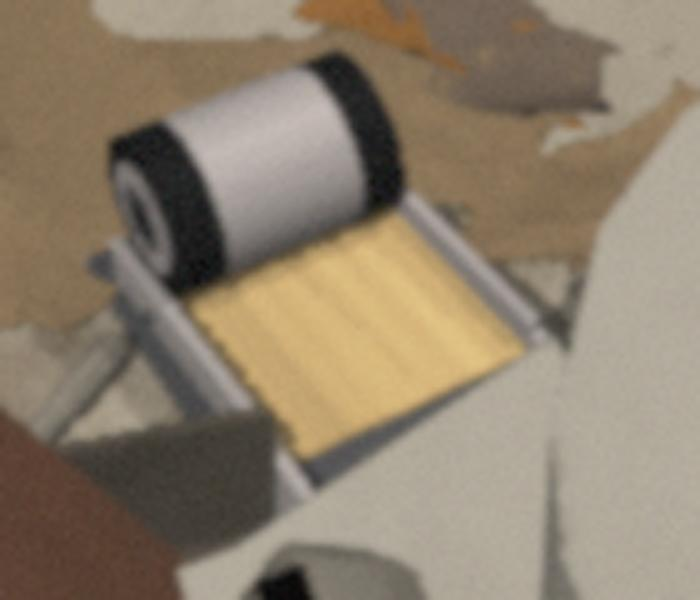

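```bash
cat > h.py <<'E'
import numpy as np,cv2
from scipy.spatial.transform import Rotation as R
from scipy.optimize import least_squares
def proj(p,X):
    Rc=R.from_euler("xyz",p["orientation"],degrees=True).as_matrix()
    c=(np.asarray(X)-p["xyz"])@Rc
    q=c@np.asarray(p["intrinsics"]).T
    return q[...,:2]/q[...,2:]
def ramp(v,X):
    X=np.asarray(X,float);c,s=np.cos(v[2]),np.sin(v[2])
    return np.stack([v[0]+c*X[...,0]-s*X[...,1],v[1]+s*X[...,0]+c*X[...,1],X[...,2]],-1)
a=.14
def deck(x,y,z): return [-.140+x*np.cos(a)-z*np.sin(a),y,.022+x*np.sin(a)+z*np.cos(a)]
E
cat > fit.py <<'E'
from h import *
from workcell import camera
S=camera("side");C=camera("scene")
s=lambda u,v:(235+u/4.2-.4,165+v/4.2-.4)
c=lambda u,v:(180+u/5-.4,170+v/5-.4)
obs=[(S,(.038,.069,.047),s(408,177)),(S,(.105,.077,.112),s(532,120)),(S,deck(.028,-.065,.045),s(122,245)),
(S,deck(0,-.073,.018),s(88,283)),
(C,(.038,.069,.047),c(525,350)),(C,deck(.028,-.065,.045),c(148,212)),(C,deck(0,-.073,.018),c(115,245))]
f=lambda v:np.concatenate([proj(p,ramp(v,X))-uv for p,X,uv in obs])
r=least_squares(f,[.6,-.07,-.2],loss="soft_l1")
print(r.x,np.degrees(r.x[2]));print(np.round(f(r.x).reshape(-1,2),1))
v=r.x;np.save("v.npy",v)
def draw(p,name,box,k):
    im=p["img"][:,:,::-1].copy()
    im=cv2.resize(im,None,fx=k,fy=k,interpolation=cv2.INTER_CUBIC)
    def L(P,col):
        q=(proj(p,ramp(v,P))+.5)*k;cv2.polylines(im,[np.int32(q)],False,col,1)
    L([deck(0,-.069,0),deck(.18,-.069,0),deck(.18,.069,0),deck(0,.069,0),deck(0,-.069,0)],(0,0,255))
    for y in(-.077,.077,.069,-.069):L([deck(0,y,.018),deck(.18,y,.018)],(0,255,0))
    L([(.103,-.077,.0),(.103,-.077,.112),(.103,.077,.112),(.103,.077,0)],(255,0,0))
    L([(-.15,-.085,0),(.15,-.085,0),(.15,.085,0),(-.15,.085,0),(-.15,-.085,0)],(255,255,0))
    t=np.linspace(0,6.3,50)
    for y in(-.065,.065):L([deck(.028+.045*np.cos(q),y,.045+.045*np.sin(q)) for q in t],(255,0,255))
    x0,y0,x1,y1=box;cv2.imwrite(name,im[y0*k:y1*k,x0*k:x1*k])
draw(S,"pics/fs.png",(235,165,385,305),4);draw(C,"pics/fc.png",(180,170,320,290),5)
E
python3 fit.py
```

```text
[ 0.64471362 -0.0897347  -0.61026904] -34.96584026187563
[[ 0.6  0.4]
 [-1.1  0. ]
 [ 0.6  0.6]
 [-0.6 -0.5]
 [ 1.  -0. ]
 [-0.6  1.2]
 [ 0.1 -2. ]]
```

View pics/fs.png

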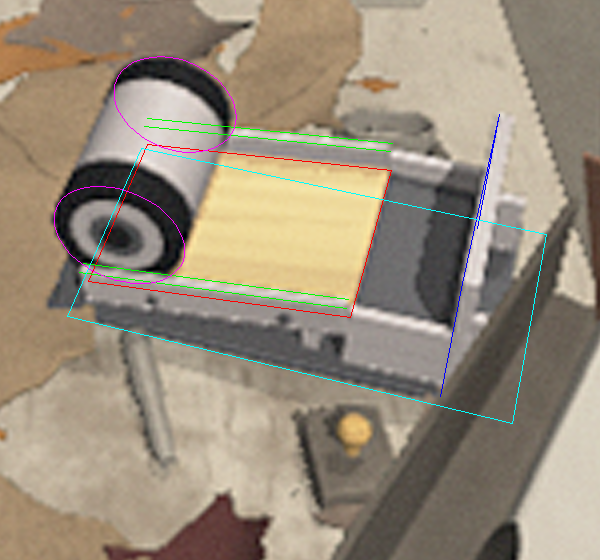

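View pics/fc.png

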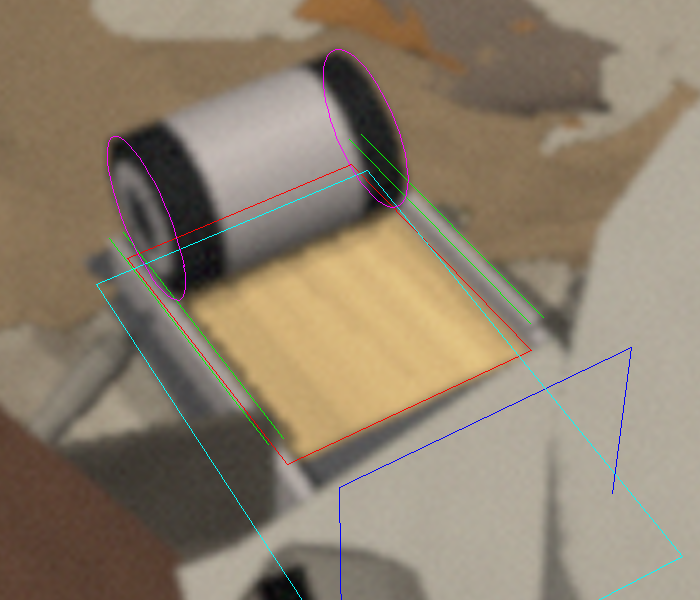

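The choice is confirmed by the crop. The ramp fits at about (0.645, -0.090) with yaw -35°, and uphill runs away from the robot. The tool's +y will be uphill at yaw 55°. First I'll travel high.

play_rows --rows '[[0.4,[-3.1,3.5,0],[0,0,0]],[0.4,[-3.1,3.5,0],[0,0,0]],[0.4,[-3.1,3.5,0],[0,0,0]],[0.4,[-3.1,3.5,0],[0,0,0]],[0.4,[-3.1,3.5,0],[0,0,0]],[0.4,[-3.1,3.5,0],[0,0,0]],[0.4,[-3.1,3.5,0],[0,0,0]],[0.4,[-3.1,3.5,0],[0,0,0]],[0.4,[-3.1,3.5,0],[0,0,0]],[0.4,[-3.1,3.5,0],[0,0,0]],[0.4,[0,0,0],[0,0,7]],[0.4,[0,0,0],[0,0,7]]]'

```text
time: 2.35
ee_pos: [0.407, 0.1322, 0.2144]
tcp_rot: [179.8, -0.1, 61.8]
wrist_force: [-0.2, -0.3, 0.7]
opening: 0.0516
```

play_rows --rows '[[0.4,[0,0,0],[0,0,6.8]],[0.4,[0,0,0],[0,0,0]]]'

```text
time: 2.55
ee_pos: [0.4075, 0.131, 0.2145]
tcp_rot: [179.8, -0.1, 54.5]
wrist_force: [-0.2, -0.3, -0.1]
opening: 0.0517
```

```bash
cat > st.py <<'E'
from h import *
from workcell import get_obs,camera
def rf(P):
    v=np.load("v.npy");c,s=np.cos(v[2]),np.sin(v[2]);d=np.asarray(P)[:2]-v[:2]
    return np.round([(c*d[0]+s*d[1])*1e3,(-s*d[0]+c*d[1])*1e3,P[2]*1e3],1)
if __name__=="__main__":
    import sys
    o=get_obs();print(round(float(o["time"]),2),"ramp-frame TCP mm",rf(o["ee_pos"]),"rot",np.round(o["tcp_rot"],1),"F",np.round(o["wrist_force"],1))
    for n in sys.argv[2:]:
        p=camera(n);cv2.imwrite(f"pics/{sys.argv[1]}_{n}.png",p["img"][:,:,::-1])
E
python3 st.py b wrist side
```

```text
2.55 ramp-frame TCP mm [-320.9   44.9  214.5] rot [ 1.798e+02 -1.000e-01  5.450e+01] F [-0.2 -0.3 -0.1]
```

View pics/b_wrist.png

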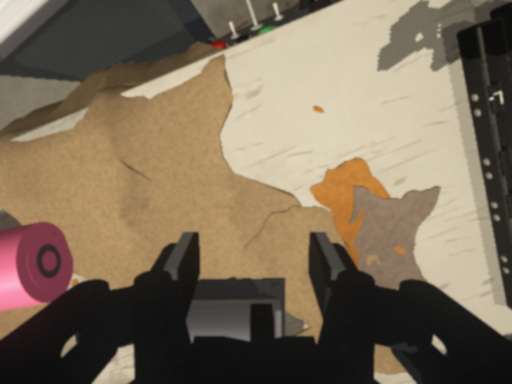

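View pics/b_side.png

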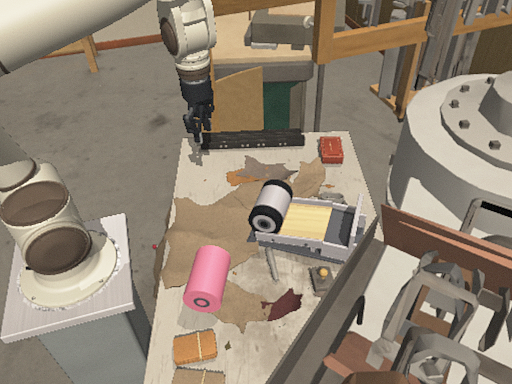

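play_rows --rows '[[0.4,[-1.5,3.9,0],[0,0,-0.4]],[0.4,[-1.5,3.9,0],[0,0,0]],[0.4,[-1.5,3.9,0],[0,0,0]],[0.4,[0,0,4.0],[0,0,0]],[0.4,[0,0,4.0],[0,0,0]],[0.4,[0,0,4.0],[0,0,0]],[0.4,[0,0,0],[0,0,0]]]'

```text
time: 3.35
ee_pos: [0.4827, 0.0262, 0.0928]
tcp_rot: [179.6, -0.3, 57.0]
wrist_force: [-0.1, -0.7, 0.2]
opening: 0.0512
```

```bash
python3 st.py c side scene
python3 - <<'E'
import cv2
a=cv2.imread("pics/c_side.png")[95:305,190:385];cv2.imwrite("pics/c2_side.png",cv2.resize(a,None,fx=2.8,fy=2.8,interpolation=2))
a=cv2.imread("pics/c_scene.png")[90:290,130:330];cv2.imwrite("pics/c2_scene.png",cv2.resize(a,None,fx=2.9,fy=2.9,interpolation=2))
E
```

```text
3.35 ramp-frame TCP mm [-199.2    2.2   92.8] rot [179.6  -0.3  57. ] F [-0.1 -0.7  0.2]
```

View pics/c2_side.png

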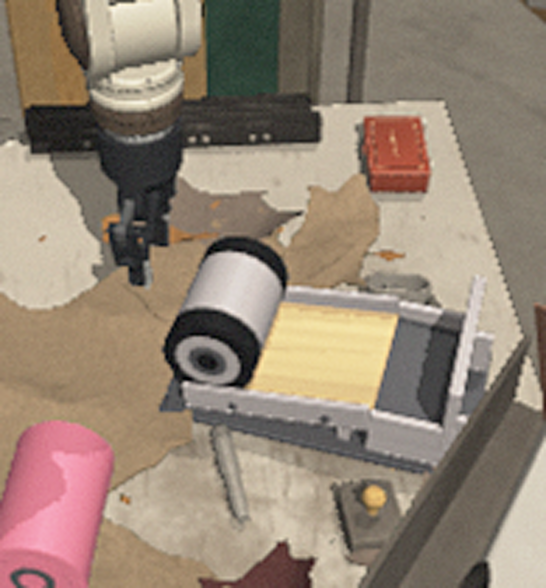

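View pics/c2_scene.png

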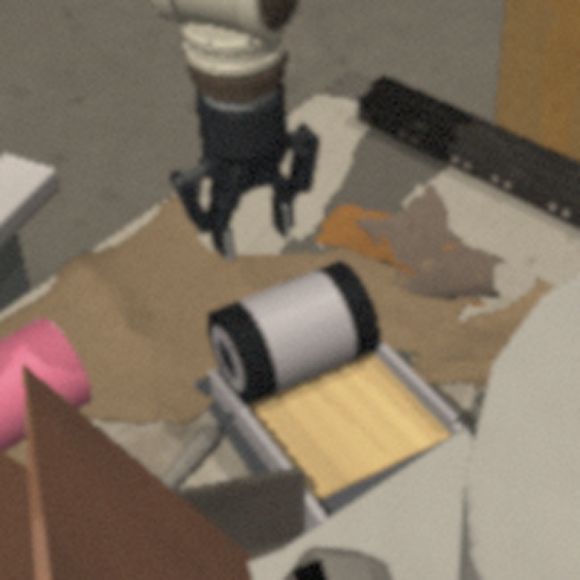

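Run:
```python
from h import *
from workcell import camera,get_obs
C=camera("scene");o=get_obs();Rt=R.from_euler("xyz",o["tcp_rot"],degrees=True).as_matrix()
for z in(-.011,0,.005,.011,.016):
  for x in(-.032,.032): print(z,x,np.round(proj(C,o["ee_pos"]+Rt@[x,0,z]),1))
```

```text
-0.011 -0.032 [207.4 179.2]
-0.011 0.032 [228.4 170.5]
0 -0.032 [207.8 182.3]
0 0.032 [228.6 173.5]
0.005 -0.032 [208.  183.7]
0.005 0.032 [228.7 174.9]
0.011 -0.032 [208.2 185.3]
0.011 0.032 [228.9 176.6]
0.016 -0.032 [208.3 186.7]
0.016 0.032 [229.  177.9]
```

Run:
```python
import cv2,numpy as np
a=cv2.imread("pics/c_scene.png")[140:195,185:245];a=cv2.resize(a,None,fx=9,fy=9,interpolation=2)
b=cv2.imread("pics/c_side.png")[160:215,215:265];b=cv2.resize(b,None,fx=6,fy=9,interpolation=2)
cv2.imwrite("pics/c3.png",np.hstack([a[:,:480],b]))
```

```text
(no output)
```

View pics/c3.png

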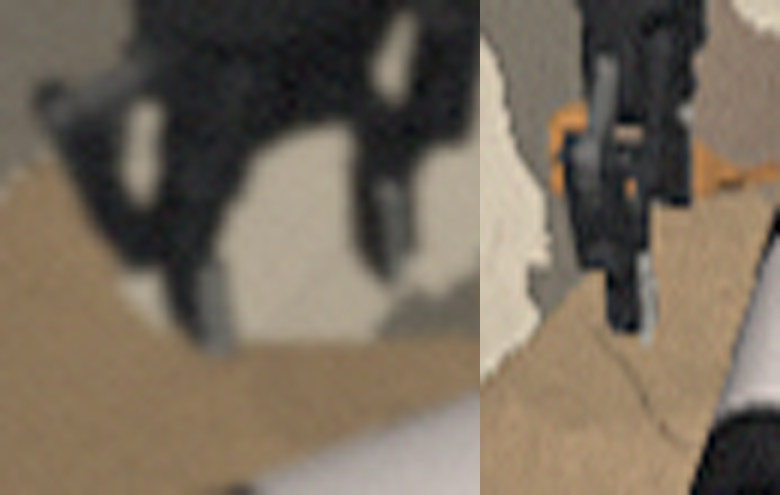

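Run:
```python
from h import *
from workcell import camera,get_obs
o=get_obs();Rt=R.from_euler("xyz",o["tcp_rot"],degrees=True).as_matrix()
C=camera("scene");S=camera("side")
for z in(-.011,0,.005,.011):
  for x in(-.027,-.034):
   for y in (-.011,.011): print(z,x,y,np.round(proj(S,o["ee_pos"]+Rt@[x,y,z]),1),np.round(proj(C,o["ee_pos"]+Rt@[x,y,z]),1))
```

```text
-0.011 -0.027 -0.011 [237.3 195.2] [207.1 176.2]
-0.011 -0.027 0.011 [245.2 196.6] [211.  180.9]
-0.011 -0.034 -0.011 [236.5 197. ] [204.8 177.2]
-0.011 -0.034 0.011 [244.4 198.4] [208.7 181.9]
0 -0.027 -0.011 [237.7 198.1] [207.5 179.3]
0 -0.027 0.011 [245.4 199.5] [211.4 183.9]
0 -0.034 -0.011 [236.8 199.9] [205.2 180.3]
0 -0.034 0.011 [244.6 201.3] [209.1 184.9]
0.005 -0.027 -0.011 [237.8 199.4] [207.7 180.7]
0.005 -0.027 0.011 [245.5 200.8] [211.6 185.3]
0.005 -0.034 -0.011 [237.  201.2] [205.4 181.7]
0.005 -0.034 0.011 [244.8 202.6] [209.2 186.3]
0.011 -0.027 -0.011 [238. 201.] [207.9 182.3]
0.011 -0.027 0.011 [245.7 202.4] [211.7 187. ]
0.011 -0.034 -0.011 [237.1 202.8] [205.6 183.3]
0.011 -0.034 0.011 [244.9 204.2] [209.4 188. ]
```

play_rows --rows '[[0.8,[0,0,1.0],[-8,0,0]],[0.8,[0,0,0],[0,0,2]],[0.8,[0,0,0],[0,0,0]],[0.8,[0,0,0],[0,0,0]]]'

```text
time: 4.0
ee_pos: [0.4883, 0.0272, 0.0939]
tcp_rot: [170.7, -1.1, 55.0]
wrist_force: [-0.1, -0.5, 0.1]
opening: 0.0172
```

```bash
cat > z.py <<'E'
import sys
from st import *
n=sys.argv[1]
o=get_obs();Rt=R.from_euler("xyz",o["tcp_rot"],degrees=True).as_matrix()
g=rf(o["ee_pos"]);x,z=g[0]/1e3+.14,g[2]/1e3-.022
print(round(float(o["time"]),2),"ramp",g,"deck x,z mm",np.round([1e3*(x*np.cos(a)+z*np.sin(a)),1e3*(-x*np.sin(a)+z*np.cos(a))],1),"rot",np.round(o["tcp_rot"],1),"F",np.round(o["wrist_force"],1),"op",round(float(o["opening"]),4))
v=np.load("v.npy");d=np.array([np.cos(v[2]),np.sin(v[2]),0]);print("tool z / y in ramp frame",np.round([Rt[:,2]@d,Rt[2,2],Rt[:,1]@d,Rt[2,1],Rt[:,0]@d],3))
out=[]
for nm in("scene","side"):
    p=camera(nm);q=proj(p,o["ee_pos"]+Rt@[0,0,0]);u,w=np.int32(q)
    c=p["img"][w-40:w+40,u-30:u+50,::-1];c=cv2.resize(c,None,fx=5,fy=5,interpolation=2)
    for y in(-.011,.011):
     for zz in(-.011,0,.011):
      t=(proj(p,o["ee_pos"]+Rt@[0,y,zz])-[u-30,w-40]+.5)*5;cv2.circle(c,tuple(int(k) for k in t),2,(0,0,255) if zz<0 else (0,255,0) if zz==0 else (255,0,0),-1)
    out.append(c)
cv2.imwrite(f"pics/{n}.png",np.hstack(out))
E
python3 z.py d
```

```text
4.0 ramp [-195.2    6.1   93.9] deck x,z mm [-44.6  78.9] rot [170.7  -1.1  55. ] F [-0.1 -0.5  0.1] op 0.0172
tool z / y in ramp frame [ 0.162 -0.987  0.987  0.162 -0.   ]
```

View pics/d.png

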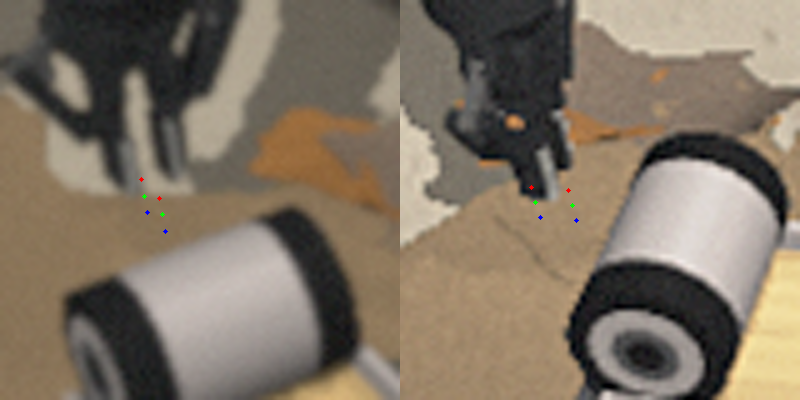

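Run:
```python
from st import *
o=get_obs();Rt=R.from_euler("xyz",o["tcp_rot"],degrees=True).as_matrix()
out=[]
for nm in("scene","side"):
    p=camera(nm);q=proj(p,o["ee_pos"]);u,w=np.int32(q)
    c=p["img"][w-60:w+10,u-35:u+30,::-1];c=cv2.resize(c,None,fx=6,fy=6,interpolation=2)
    c=np.uint8(np.clip(c.astype(float)*2,0,255))
    for zz,col in((-.062,(0,0,255)),(-.1,(0,255,0))):
      t=[(proj(p,o["ee_pos"]+Rt@[x,y,zz])-[u-35,w-60]+.5)*6 for x,y in((-.0425,-.038),(.0425,-.038),(.0425,.038),(-.0425,.038))]
      cv2.polylines(c,[np.int32(t)],True,col,1)
    t=(proj(p,o["ee_pos"])-[u-35,w-60]+.5)*6;cv2.circle(c,tuple(int(k) for k in t),3,(255,0,255),-1)
    out.append(c)
cv2.imwrite("pics/e.png",np.hstack(out))
```

```text
(no output)
```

View pics/e.png

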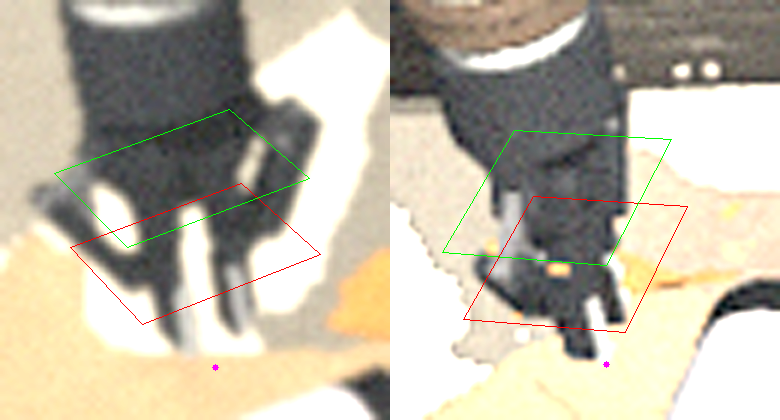

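play_rows --rows '[[0.8,[-0.6,0,2.4],[1.2,0,0]],[0.8,[0,0,2.3],[0,0,0]],[0.8,[0,0,0],[0,0,0]]]'

```text
time: 4.5
ee_pos: [0.4933, 0.0181, 0.047]
tcp_rot: [171.9, -1.2, 55.0]
wrist_force: [-0.6, 0.0, 0.6]
opening: 0.0171
```

```bash
python3 z.py f
```

```text
4.5 ramp [-185.9    1.6   47. ] deck x,z mm [-42.   31.2] rot [171.9  -1.2  55. ] F [-0.6  0.   0.6] op 0.0171
tool z / y in ramp frame [ 0.141 -0.99   0.99   0.141  0.001]
```

View pics/f.png

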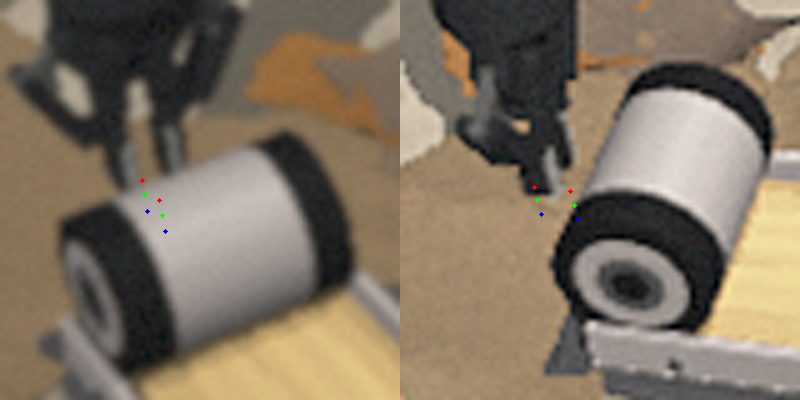

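play_rows --rows '[[0.8,[0,0,0.6],[0,0,0]],[0.8,[0,0.4,0],[0,0,0]],[0.8,[0,0.4,0],[0,0,0]],[0.8,[0,0.2,0],[0,0,0]]]'

```text
time: 5.0
ee_pos: [0.5055, 0.0124, 0.0486]
tcp_rot: [171.5, -1.5, 55.1]
wrist_force: [-1.5, 0.8, 0.8]
opening: 0.017
```

```bash
python3 z.py g
```

```text
5.0 ramp [-172.6    3.9   48.6] deck x,z mm [-28.6  30.9] rot [171.5  -1.5  55.1] F [-1.5  0.8  0.8] op 0.017
tool z / y in ramp frame [ 0.147 -0.989  0.989  0.147 -0.   ]
```

View pics/g.png

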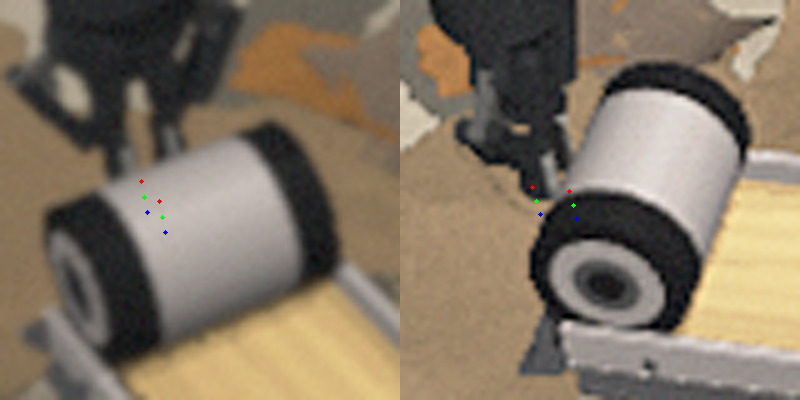

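play_rows --rows '[[0.8,[0,-0.6,0.3],[0.4,0.3,0]],[0.8,[0,0,0.5],[0,0,0]],[0.8,[0,0,0.3],[0,0,0]],[0.8,[0,0,0],[0,0,0]]]'

```text
time: 5.5
ee_pos: [0.5014, 0.0155, 0.0356]
tcp_rot: [172.0, -1.8, 55.1]
wrist_force: [-0.4, -0.5, 0.6]
opening: 0.0171
```

```bash
python3 z.py h
```

```text
5.5 ramp [-177.7    4.2   35.6] deck x,z mm [-35.4  18.7] rot [172.   -1.8  55.1] F [-0.4 -0.5  0.6] op 0.0171
tool z / y in ramp frame [ 0.139 -0.99   0.99   0.139 -0.001]
```

View pics/h.png

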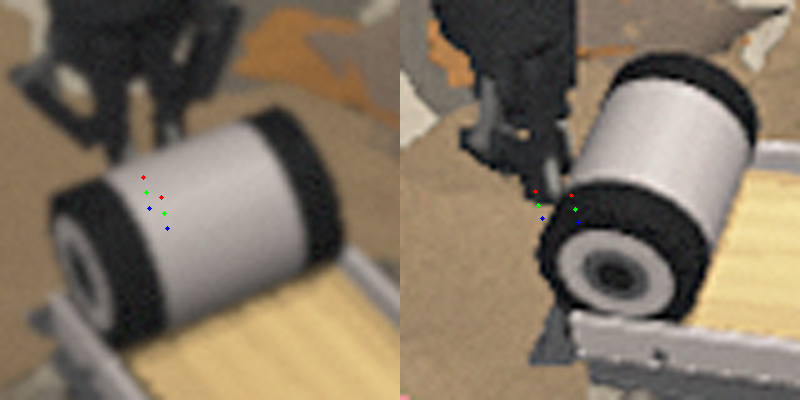

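play_rows --rows '[[0.8,[0,0,-0.4],[0,0,0]],[0.8,[-0.2,0.3,0],[0,0.3,0]],[0.8,[0,0.4,0],[0,0,0]],[0.8,[0,0.4,0],[0,0,0]],[0.8,[0,0.4,0],[0,0,0]],[0.8,[0,0.4,0],[0,0,0]]]'

```text
time: 6.2
ee_pos: [0.5162, 0.0028, 0.0437]
tcp_rot: [172.0, -2.2, 55.2]
wrist_force: [-2.4, 1.5, 1.0]
opening: 0.0169
```

```bash
python3 z.py i
```

```text
6.2 ramp [-158.4    2.2   43.7] deck x,z mm [-15.2  24.1] rot [172.   -2.2  55.2] F [-2.4  1.5  1. ] op 0.0169
tool z / y in ramp frame [ 0.139 -0.99   0.99   0.139 -0.003]
```

View pics/i.png

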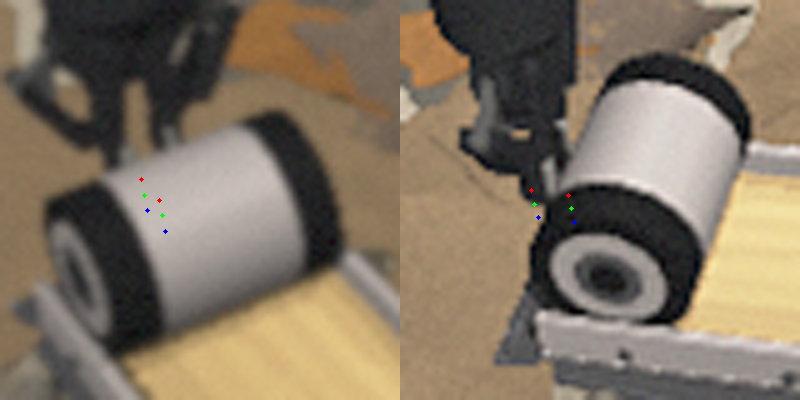

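play_rows --rows '[[0.8,[0,0.4,0],[0,-0.4,0]],[0.8,[0,0.4,0],[0,-0.4,0]],[0.8,[0,0.4,0],[0,-0.4,0]],[0.8,[0,0.4,0],[0,0,0]],[0.8,[0,0.4,0],[0,0,0]],[0.8,[0,0.4,0],[0,0,0]],[0.8,[0,0.4,0],[0,0,0]],[0.8,[0,0.4,0],[0,0,0]],[0.8,[0,0.4,0],[0,0,0]],[0.8,[0,0.4,0],[0,0,0]]]'

```text
time: 7.3
ee_pos: [0.5512, -0.0218, 0.0494]
tcp_rot: [172.0, -0.9, 55.0]
wrist_force: [-1.4, 0.9, 0.5]
opening: 0.0171
```

```bash
python3 z.py j
```

```text
7.3 ramp [-115.6    2.1   49.4] deck x,z mm [28.  23.7] rot [172.   -0.9  55. ] F [-1.4  0.9  0.5] op 0.0171
tool z / y in ramp frame [ 0.138 -0.99   0.99   0.138  0.001]
```

View pics/j.png

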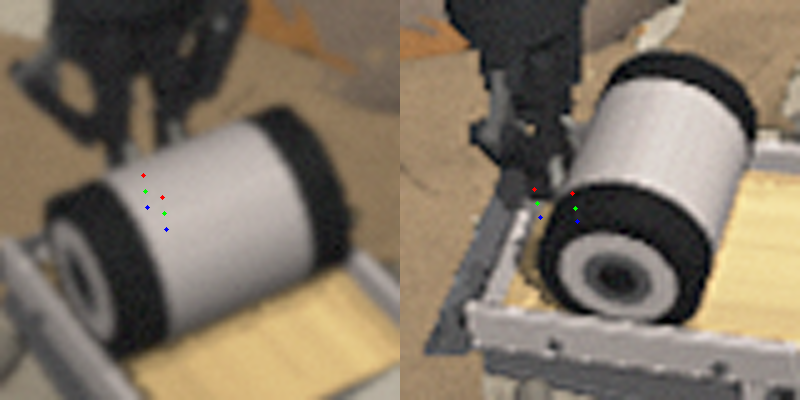

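The roller is rolling up steadily at about 43 mm/s with roughly 1.7 N on the fingers.

play_rows --rows '[[0.8,[0,0.4,0],[0,0,0]],[0.8,[0,0.4,0],[0,0,0]],[0.8,[0,0.4,0],[0,0,0]],[0.8,[0,0.4,0],[0,0,0]],[0.8,[0,0.4,0],[0,0,0]],[0.8,[0,0.4,0],[0,0,0]],[0.8,[0,0.4,0],[0,0,0]],[0.8,[0,0.4,0],[0,0,0]],[0.8,[0,0.4,0],[0,0,0]],[0.8,[0,0.4,0],[0,0,0]],[0.8,[0,0.4,0],[0,0,0]],[0.8,[0,0.4,0],[0,0,0]]]'

```text
time: 8.6
ee_pos: [0.5933, -0.0515, 0.0565]
tcp_rot: [172.0, -0.9, 55.0]
wrist_force: [-1.6, 1.1, 0.4]
opening: 0.017
```

```bash
python3 z.py k
```

```text
8.6 ramp [-64.    1.9  56.5] deck x,z mm [80.1 23.6] rot [172.   -0.9  55. ] F [-1.6  1.1  0.4] op 0.017
tool z / y in ramp frame [ 0.139 -0.99   0.99   0.139  0.001]
```

View pics/k.png

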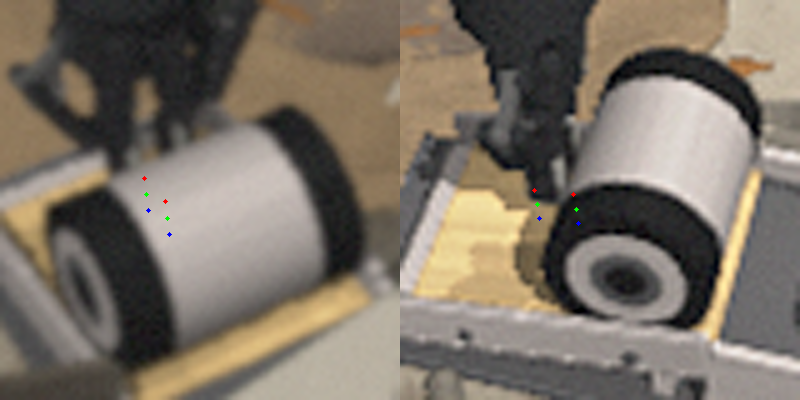

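play_rows --rows '[[0.8,[0,0.4,0],[0,0,0]],[0.8,[0,0.4,0],[0,0,0]],[0.8,[0,0.4,0],[0,0,0]],[0.8,[0,0.4,0],[0,0,0]],[0.8,[0,0.4,0],[0,0,0]],[0.8,[0,0.4,0],[0,0,0]],[0.8,[0,0.4,0],[0,0,0]],[0.8,[0,0.4,0],[0,0,0]],[0.8,[0,0.3,0],[0,0,0]],[0.8,[0,0.3,0],[0,0,0]],[0.8,[0,0.3,0],[0,0,0]],[0.8,[0,0.3,0],[0,0,0]]]'

```text
time: 9.9
ee_pos: [0.6321, -0.0789, 0.0631]
tcp_rot: [172.0, -0.8, 55.0]
wrist_force: [-0.3, 0.8, 0.4]
opening: 0.0169
```

```bash
python3 z.py l
```

```text
9.9 ramp [-16.6   1.7  63.1] deck x,z mm [127.9  23.5] rot [172.   -0.8  55. ] F [-0.3  0.8  0.4] op 0.0169
tool z / y in ramp frame [ 0.139 -0.99   0.99   0.139  0.001]
```

View pics/l.png

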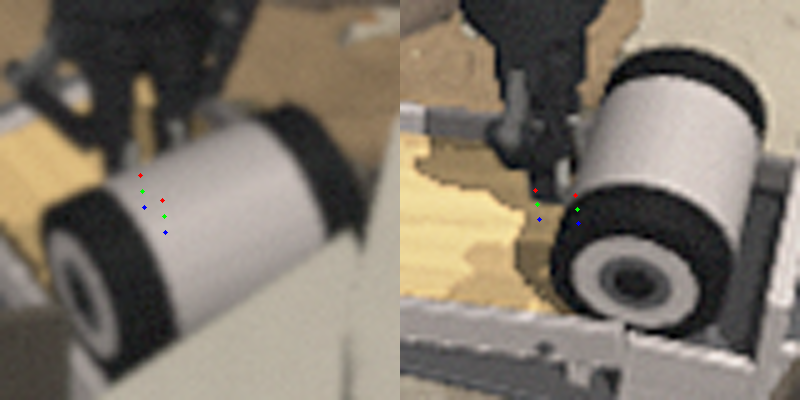

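play_rows --rows '[[0.8,[0,0.3,0.04],[0,0,0]],[0.8,[0,0.3,0.04],[0,0,0]],[0.8,[0,0.3,0.04],[0,0,0]],[0.8,[0,0.3,0.04],[0,0,0]],[0.8,[0,0,0],[0,0,0]]]'

```text
time: 10.5
ee_pos: [0.6433, -0.0869, 0.0632]
tcp_rot: [171.9, -0.8, 55.0]
wrist_force: [-0.0, 1.0, 0.4]
opening: 0.0173
```

```bash
python3 z.py m
```

```text
10.5 ramp [-2.8  1.5 63.2] deck x,z mm [141.6  21.7] rot [171.9  -0.8  55. ] F [-0.   1.   0.4] op 0.0173
tool z / y in ramp frame [ 0.14  -0.99   0.99   0.14   0.001]
```

View pics/m.png

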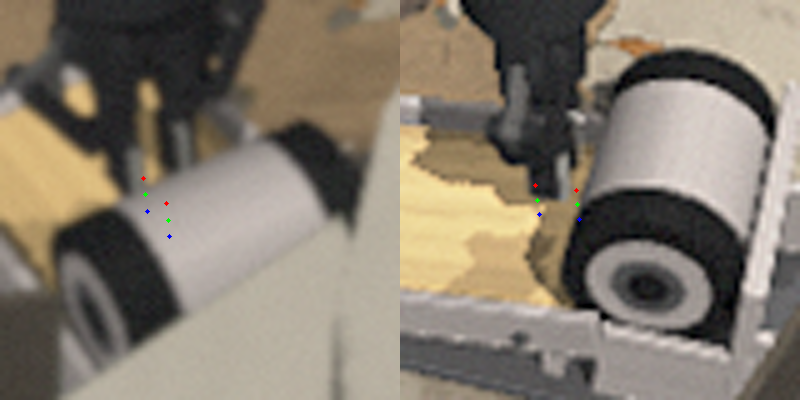

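It has run ahead into the seat: there is a gap behind it and almost no force. I'll check it against the calibrated seat outline before clearing.

```bash
cat > chk.py <<'E'
import sys
from st import *
v=np.load("v.npy");p=camera("side");im=cv2.resize(p["img"][:,:,::-1],None,fx=4,fy=4,interpolation=2)
t=np.linspace(0,6.3,60)
for y in(-.065,.065):
    q=(proj(p,ramp(v,[(.058+.045*np.cos(k),y,.088+.045*np.sin(k)) for k in t]))+.5)*4;cv2.polylines(im,[np.int32(q)],True,(255,0,255),1)
cv2.imwrite(f"pics/{sys.argv[1]}.png",im[600:1200,880:1560])
E
python3 chk.py n
```

```text
(no output)
```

View pics/n.png

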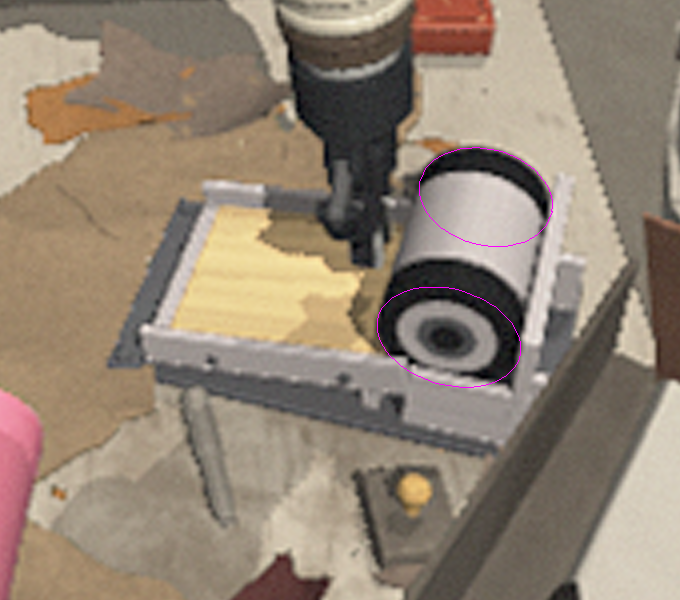

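The roller matches the seat outline and its ends lie against the stop. Now I'll back straight off, then go up.

play_rows --rows '[[0.8,[0,-1.0,0],[0,0,0]],[0.8,[0,-2.0,-0.5],[0,0,0]],[0.8,[0,-2.0,-1.0],[0,0,0]],[0.8,[0,-2.0,-2.0],[0,0,0]],[0.8,[0,-2.0,-3.0],[0,0,0]],[0.8,[0,-2.0,-3.0],[0,0,0]],[0.8,[0,-2.0,-3.0],[0,0,0]],[0.8,[0,0,-3.0],[0,0,0]],[0.8,[0,0,0],[0,0,0]],[0.8,[0,0,0],[0,0,0]],[0.8,[0,0,0],[0,0,0]]]'

```text
time: 11.75
ee_pos: [0.5066, 0.0043, 0.2008]
tcp_rot: [172.2, -0.8, 55.1]
wrist_force: [0.6, 0.2, 0.4]
opening: 0.0169
```

```bash
python3 chk.py o; python3 st.py o scene
```

```text
11.8 ramp-frame TCP mm [-167.2   -2.2  200.3] rot [172.2  -0.8  55. ] F [-0.6  1.2  0.2]
```

View pics/o.png

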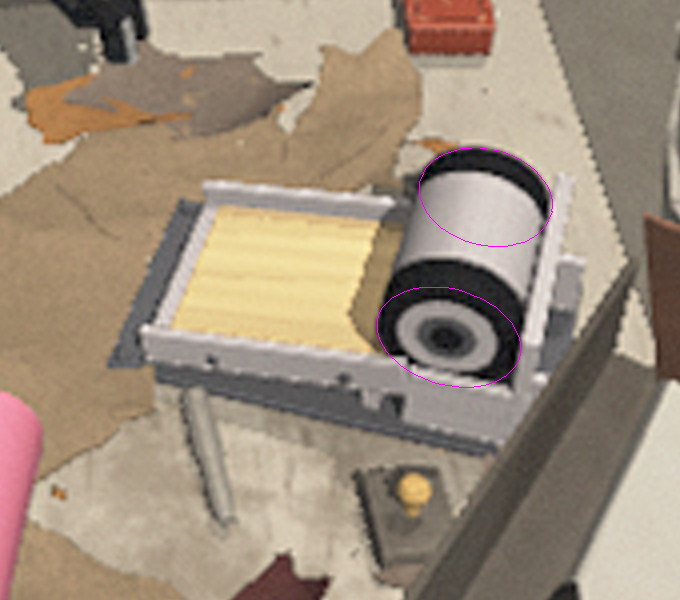

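View pics/o_scene.png

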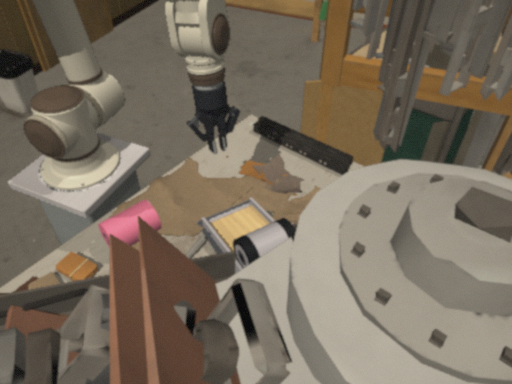

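The roller lies in the seat (side crop 455,270) and has not moved since I retreated. The punch (205,455) and weight (410,520) look untouched, and the hand is well clear.

```bash
python3 -c "
from workcell import job_done
print(job_done())"
```

```text
the job is handed in; nothing more can be done
None
```

The roller is lying in the seat against the end stop, and the job is handed in at about 11.8 s of the 40 s allowed. I pushed it up the deck with the fingertips behind it, at about 40 mm/s and under 3 N. It rolled over the crest into the seat by itself, and then I moved the hand back and up.

**Last checks:**
- **Roller position:** in the side picture it matches the outline of the seat position I worked out from the camera calibration, and it looked the same before and after the hand moved away.
- **Things beside the ramp:** the punch and the weight look unmoved. I did not check the die at the end, because it was largely hidden behind the roller and ramp. The hand never went near it.
- **Forces:** the wrist force read 3 N or less after every move while pushing, and only about 1 N of noise once clear.

**Disagreement:** in the pictures the fingertips, and the gripper body with them, looked about 20 mm higher along the tool than the stated dimensions put them. I set the pushing height by the pictures, and the forces stayed low throughout.

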